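# Refit the lamp post in its bench socket

### The arm

A 7-joint arm with a two-finger parallel gripper is mounted at the origin on the work surface. World frame = base frame: x ahead of the robot, y to its left, z up, the work surface at z = 0. Lengths are in m, angles in rad, forces in N, time in s.
With the tool pointing down it reaches from about 0.4 to 0.9 m from the base axis. Payload 5.5 kg.
Tool frame: the origin (TCP) lies on the centre line of the jaws, within the pads' length; the fingertips stand 11 mm ahead of it and the grasp point (between the pads) lies 8 mm behind it; z points along the fingers, y is the line along which they close (so a half turn about z gives the same grasp; the last joint's range is limited). The gripper opens to 92 mm and grips with 3 to 60 N. Pads are 19 mm wide; open, the fingers measure 130 mm over their backs; the gripper's body (75 mm by 190 mm) begins 47 mm behind the grasp point.
Start: joints at [-1.008, 0.501, -0.427, 1.55, 0.221, 1.138, -0.21], TCP at [0.192, 0.621, 0.238] pointing down, gripper open.
Joint ranges: [-2.88, 2.88], [-0.31, 2.03], [-1.54, 1.56], [0.2, 2.42], [-1.41, 4.55], [0.19, 2.02], [-2.57, 2.57]. Speed limits (rad/s): [2.57, 2.57, 3.14, 3.14, 3.14, 3.14, 3.14].

### API

Orientations are given as a unit quaternion [w, x, y, z].
In Python, from station import env gives the robot as it stands.
- The arm moves only by the shell command python3 -m inch 'ROWS' [FORCE]. ROWS is JSON, a list of rows, each a list of 3 entries, a list of its own where there are three numbers: the shift along the tool's x, y, z in cm, then the turn about the tool's z in degrees, then the gripper's target within -1 to 1 (shut at 1, half-way at 0, fully open at -1). In form: [[[dx, dy, dz], roll, fingers], ...]. A call has exactly 5 rows; each row shifts and turns the commanded pose from where the row before left it, along the tool's axes as they then stand; what a row does not reach is not made up. A row lasts 1/10 s, in which the tool goes at most 50 mm and 8.59 degrees, less where a joint would pass 70% of its speed; a pose out of reach is approached as far as the arm can. A call is refused whole if a number of a shift passes 5 or a number of a turn 8.59, either way. A call with a gripper value outside its range is refused whole. The fingers move at their own pace and stop on an object; FORCE is the grip in N (left out, the last holds). Time passes only in rows, so rows that do not move let the fingers close, or fill a call up. It gives the time, the measured TCP pose, the force, the opening and the grip force at its end, in the units of the state.
- env.get_obs(): the state, without advancing time (a new reading comes with each control period).
- env.snapshot(name): name is "scene" or "top"; returns the picture (420x560x3 uint8, red, green, blue); there is no depth.
- env.camera_model(name): a dict with "camera_matrix" (3x3 intrinsics, pixels), "k1" (the pictures are not rectified: a ray, as slopes to the right and down, at radius r is drawn at 1 + k1 r^2 times it, then the intrinsics apply), "camera_from_world" (4x4, takes a point from world to camera coordinates). Camera axes: x right, y down, z forward; pixel columns grow to the right and rows downward; lengths in m; the calibration is good to about 2 mm. A picture is of the moment at which its call begins. camera_model takes no time and is no camera call.
- env.close_job(): hands the job in; it is judged then, once.
The state is a dict: "t": time; "joints": joint angles; "joint_vel": joint speeds; "joint_torque": joint torques, N m; "eef_pos": TCP position; "eef_rot": TCP orientation; "contact_force": force on the tool from outside, world axes, zero at the start; "wrist_torque": the same for the moment, N m; "opening": opening from 0.0 (shut) to 1.0 (fully open); "grip_force": force on a finger pad.
Only numpy, scipy, OpenCV 4.12 (cv2) and the standard library are available. Lean on these libraries where they do the work, as an engineer would, in place of code of your own. Each camera call takes 0.05 s, during which the arm holds its last target. There are 200 camera calls.

### The job

Take the tall steel lamp post out of the wooden rest and fit it in the bore of the bench socket: lean it over by about 25 degrees and enter the low edge of its foot first, feel it into place, then straighten it and slide it fully home in the grip until its collar sits on the block, and let go. The bore is a close fit, so work gently and never force the post against the socket; leave everything else where it is.

Things in the scene. Friction and masses are not known exactly. Their poses are not given: they have to be found in the camera images.
- post_mid (a point): centre (half-way up) of the lamp post, a plain steel turned part 106 mm tall, about 0.24 kg. From its foot up: round shank 20 mm dia, 45 mm long, foot chamfered 1 mm; collar 34 mm dia, 6 mm thick; round grip stud 16 mm dia, 55 mm long (51 to 106 mm up). The point is on its axis, 53 mm above the foot; z points along the post to its top. It starts upright in the middle well of the rest
- post_foot (a point): centre of the flat underside of the lamp post's foot; z points along the post to its top
- rest: fixed wooden block 60 x 160 x 25 mm (x, y, z of its own frame) with three round wells 30 mm dia and 12 mm deep in a row along its y axis, 50 mm apart; origin under its centre, on the bench. The post stands in the middle well, shorter studs in the outer two
- socket: the fixed bench socket: grey cast base plate 150 x 120 x 10 mm (x, y, z of its own frame) with an aluminium block 64 x 64 x 50 mm on a thin round turntable clamped on top; a vertical, sharp-edged through bore of 21.6 mm dia runs down the middle of the block. Origin under the centre of the base plate, on the bench. With the post home its collar rests on the block and its foot is 15 mm above the bench
- socket_top (a point): point 60 mm straight above the socket's origin, level with the flat top of the block (the rim of the bore). The block is clamped off centre on a small turntable, turned any way round: the bore's axis lies 8 to 12 mm sideways of this point, in a direction that differs each time and is not measured; see or feel where it is. The block stays put under light pushes
- loupe: black retouching loupe, 42 mm dia, 42 mm tall, standing on the bench; origin under its centre
- dye: small amber dye bottle, 28 mm dia, 50 mm tall; origin under its centre
- eraser: rubber block 45 x 22 x 12 mm lying on the bench; origin under its centre
- brush: 200 mm flat brush lying on the bench; origin under its middle
- tin: tin can, 66 mm dia, 100 mm tall; origin under its centre
- mug: white mug, 76 mm dia, 85 mm tall; origin under its centre
- short_stud: short stout steel stud, 20 mm dia, 34 mm tall, in an end well of the rest; origin under its centre. Not part of the job
- slim_stud: slim steel stud, 12 mm dia, 42 mm tall, in the other end well of the rest; origin under its centre. Not part of the job
- post: the lamp post as a whole; origin at the centre of its foot, z up the post
Not all that is in view belongs to the job. What is shaped like the post but blue, pink or red is not meant.

How it is judged:
By the outcome, as a careful person would: the job done as asked, in the order asked, and still so for the second after the job is handed in, with the robot touching nothing.
It also fails if it takes over 72 s, if anything falls off the work surface, if the arm or the gripper's body presses on something with over 40 N, if the wrist force passes 120 N, or if a joint passes its speed limit or range.

## Working session

There is one attempt and no reset: what is moved stays moved. The work goes in short steps, Python scripts to look and compute and a shell command to move; the robot and the scene stay as the last step left them, time stands still between calls to the robot, and variables do not carry over. Pictures are saved under pics/ and viewed, at most 10 in all, crops included, and the job is handed in when it is done.

```bash
ls; mkdir -p pics; python3 - <<'E'
from station import env
import cv2,numpy as np
o=env.get_obs(); print({k:np.round(v,3) for k,v in o.items()})
for n in("scene","top"):
    im=env.snapshot(n); cv2.imwrite(f"pics/{n}0.png",im[:,:,::-1]); m=env.camera_model(n); print(n,m)
E
```

```text
pics
{'t': np.float64(0.0), 'joints': array([-1.008,  0.502, -0.427,  1.551,  0.221,  1.138, -0.21 ]), 'joint_vel': array([-0.001,  0.001, -0.002,  0.001,  0.   , -0.001, -0.   ]), 'joint_torque': array([ 0.0000e+00, -5.6658e+01, -5.8160e+00, -2.7911e+01, -6.9000e-02,
        3.1000e-02,  0.0000e+00]), 'eef_pos': array([0.192, 0.62 , 0.237]), 'eef_rot': array([-0.   ,  0.149,  0.989, -0.001]), 'contact_force': array([-0.373, -0.096, -0.453]), 'wrist_torque': array([-0.066, -0.007,  0.002]), 'grip_force': np.float64(0.0), 'opening': np.float64(0.998)}
scene {'camera_matrix': array([[479.66701488,   0.        , 273.90596032],
       [  0.        , 479.66701488, 204.33986602],
       [  0.        ,   0.        ,   1.        ]]), 'k1': -0.059749929532356555, 'camera_from_world': array([[ 0.74257202,  0.66959458, -0.01516234, -0.47794263],
       [ 0.44660924, -0.51190082, -0.73382406, -0.22182264],
       [-0.49912622,  0.53814557, -0.67917035,  1.22395079],
       [ 0.        ,  0.        ,  0.        ,  1.        ]])}
top {'camera_matrix': array([[420.83003445,   0.        , 277.48471217],
       [  0.        , 420.83003445, 208.60060238],
       [  0.        ,   0.        ,   1.        ]]), 'k1': -0.03247728539210012, 'camera_from_world': array([[ 0.00713109, -0.99977146,  0.02015399, -0.01274742],
       [-0.98668554, -0.01030974, -0.16231252,  0.59937873],
       [ 0.16248321, -0.01872819, -0.98653356,  0.98002277],
       [ 0.        ,  0.        ,  0.        ,  1.        ]])}
```

View pics/scene0.png

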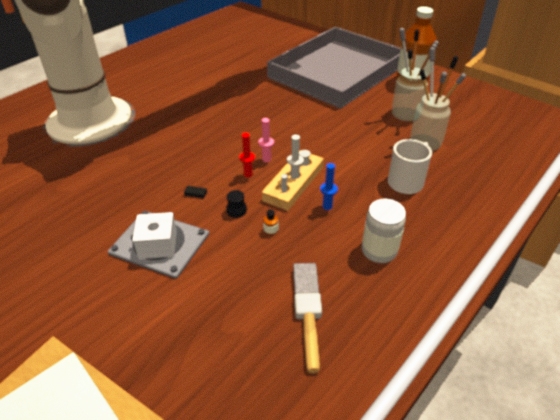

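View pics/top0.png

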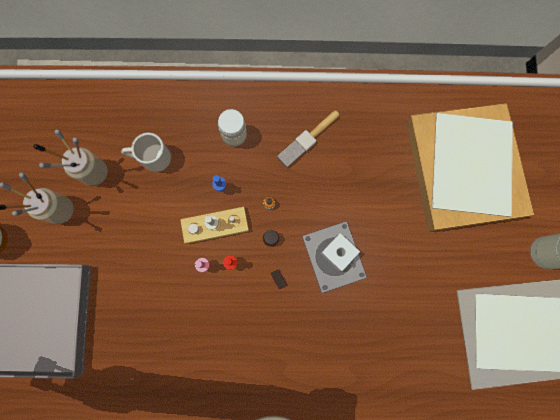

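The post stands in the yellow rest: scene (295,140), top view (211,222). The socket block is white, with its bore at about top (341,252) and scene (153,227). Blue (219,184), red (231,262) and pink (202,265) are the decoys. Next I'll measure.

```bash
cat > h.py <<'E'
import numpy as np,cv2
from station import env
def ray(n,px):
    m=env.camera_model(n);K=m["camera_matrix"];T=m["camera_from_world"]
    d=cv2.undistortPoints(np.array([[px]],float),K,np.array([m["k1"],0,0,0,0.]))[0,0]
    R=T[:3,:3];return -R.T@T[:3,3],R.T@np.array([d[0],d[1],1])
def onz(n,px,z):
    c,d=ray(n,px);return (c+d*(z-c[2])/d[2])
def proj(n,P):
    m=env.camera_model(n);T=m["camera_from_world"]
    return cv2.projectPoints(np.array([P],float),cv2.Rodrigues(T[:3,:3])[0],T[:3,3],m["camera_matrix"],np.array([m["k1"],0,0,0,0.]))[0][0,0]
def tri(p1,p2):
    c1,d1=ray("scene",p1);c2,d2=ray("top",p2)
    s=np.linalg.lstsq(np.c_[d1,-d2],c2-c1,rcond=None)[0]
    a,b=c1+s[0]*d1,c2+s[1]*d2;return (a+b)/2,np.linalg.norm(a-b)
E
python3 - <<'E'
import cv2,numpy as np
s=cv2.imread("pics/scene0.png");t=cv2.imread("pics/top0.png")
f=lambda im,x,y,w,h,k:cv2.resize(im[y:y+h,x:x+w],(w*k,h*k),interpolation=cv2.INTER_NEAREST)
a=f(t,180,195,72,50,5);b=f(t,310,227,72,50,5);c=f(s,260,125,72,50,5);d=f(s,118,205,72,50,5)
cv2.imwrite("pics/crop1.png",np.vstack([np.hstack([a,b]),np.hstack([c,d])]))
from h import *
g=cv2.cvtColor(t,cv2.COLOR_BGR2GRAY); print(g[244:260,330:352]); g=cv2.cvtColor(s,cv2.COLOR_BGR2GRAY);print(g[218:236,140:168])
E
```

```text
[[213 217 213 211 212 210 215 211 211 211 214 213 213 213 215 212 212 214
  212 214 215 211]
 [218 213 211 212 213 212 212 212 214 214 214 213 215 213 212 212 212 212
  214 213 214 216]
 [213 214 214 213 212 213 213 214 214 215 214 214 215 214 215 212 211 212
  212 212 212 214]
 [212 211 213 213 213 213 216 214 204 188 172 168 185 210 215 214 213 211
  211 212 214 213]
 [214 211 213 211 212 215 215 198 156 120 106 103 125 159 207 214 214 213
  212 211 211 212]
 [210 212 210 213 213 216 204 131  83  76  84  90 108 125 169 206 216 214
  213 211 212 213]
 [213 211 212 213 215 213 170  82  62  72  77  89 119 119 134 181 215 215
  214 213 213 212]
 [212 212 210 211 213 215 165  76  70  72  72  89 121 118 130 171 215 213
  212 213 213 212]
 [213 211 212 212 211 212 160  76  70  69  74  81 128 118 128 173 215 214
  213 211 213 213]
 [212 213 211 213 212 213 191  88  62  76  67  76 118 121 130 191 218 214
  213 212 211 211]
 [212 213 212 213 213 215 211 134  74  65  70  74 118 119 153 208 214 212
  212 213 212 213]
 [211 212 212 214 212 215 213 190 120  82  72  83 116 137 192 217 214 213
  2
[... 1795 characters left out ...]
251 251 251 251 251 251 251 249 241 226 212 198 198 208 222 236 245 248
  250 251 252 251 251 250 250 251 251 251]
 [251 251 251 251 251 251 251 250 250 249 247 243 243 245 248 250 251 251
  251 251 251 251 251 251 251 250 251 251]
 [251 251 251 251 251 251 251 251 251 252 251 251 251 251 251 251 251 251
  251 251 251 251 251 251 251 251 251 251]
 [251 251 251 251 251 251 251 251 251 251 251 251 251 251 251 251 251 251
  251 251 251 251 251 251 250 250 250 250]
 [251 251 251 250 251 251 251 251 250 250 251 251 251 250 251 251 250 250
  250 250 250 250 250 251 251 250 250 251]
 [250 251 251 251 250 251 251 250 251 251 251 250 251 251 251 251 251 251
  250 250 250 250 251 250 250 250 250 251]]
```

View pics/crop1.png

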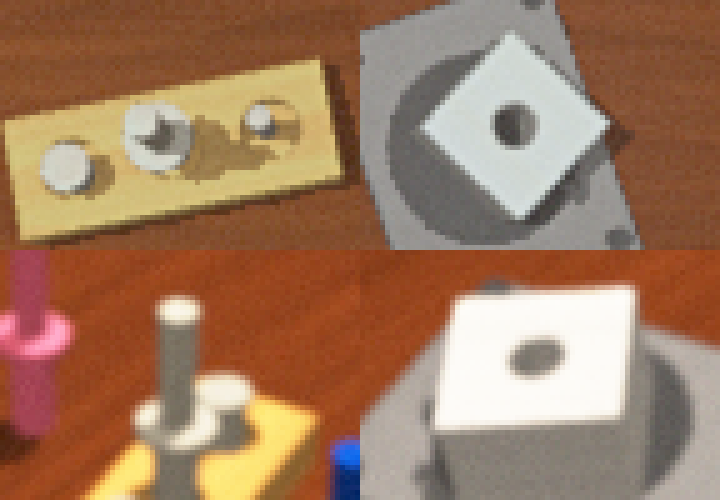

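Crops: post-top ellipse at scene ≈(295.9,137.1); collar at top ≈(211.4,222.3); bore at top ≈(341,252) and scene ≈(153.4,226.3). I'll compute the positions from these.

```bash
python3 - <<'E'
from h import *
t=cv2.imread("pics/top0.png",0).astype(float);s=cv2.imread("pics/scene0.png",0).astype(float)
def cen(g,x0,x1,y0,y1,bg,lo):
    w=np.clip(bg-g[y0:y1,x0:x1],0,bg-lo); w[w<8]=0
    y,x=np.mgrid[y0:y1,x0:x1]; return (x*w).sum()/w.sum(),(y*w).sum()/w.sum()
bt=cen(t,332,350,245,258,213,140);bs=cen(s,143,164,219,233,250,160)
print("bore",bt,onz("top",bt,.06),bs,onz("scene",bs,.06))
# post
print("post top scene",onz("scene",(295.9,137.0),.119),"collar scene",onz("scene",(294.8,159.),.064),"collar top",onz("top",(211.3,222.2),.064))
for P in [(0.5,0,0)]: pass
# rest corners in top crop (z=.025)
for c in[(5,122),(322,60),(342,178),(20,240)]: print("rest",onz("top",(180+c[0]/5-.4,195+c[1]/5-.4),.025)[:2])
for nm,n,p,z in[("blue",'top',(219,184),.1),("red",'top',(231,262),.1),("pink","top",(202,265),.1),("loupe",'top',(271,238),.042),("dye",'top',(269,203),.05),("mug","top",(148,150),.085)]: print(nm,onz(n,p,z)[:2])
for c in[(510,33),(610,125),(522,220),(420,128)]: print("block",onz("top",(310+(c[0]-360)/5-.4,227+c[1]/5-.4),.06)[:2])
E
```

```text
bore (np.float64(340.4133726647001), np.float64(251.62300884955752)) [ 0.49508907 -0.15837311  0.06      ] (np.float64(152.85297709923665), np.float64(226.04717557251908)) [ 0.4990042  -0.15928822  0.06      ]
post top scene [0.56861039 0.15036212 0.119     ] collar scene [0.56686674 0.1502707  0.064     ] collar top [0.56240489 0.15084773 0.064     ]
rest [0.57471963 0.23276961]
rest [0.60763426 0.07588317]
rest [0.54839578 0.06479336]
rest [0.51611898 0.2228253 ]
blue [0.64800361 0.13080023]
red [0.4670081  0.09825222]
pink [0.45965095 0.16380123]
loupe [0.5279471  0.00765093]
dye [0.61299522 0.01340271]
mug [0.73330157 0.3060665 ]
block [ 0.53927096 -0.15713492]
block [ 0.49547713 -0.20449738]
block [ 0.45019684 -0.16143557]
block [ 0.49337705 -0.11327615]
```

```bash
A='[[[-3.3,-2.26,0],0,0],[[-3.3,-2.26,0],0,0],[[-3.3,-2.26,0],0,0],[[-3.3,-2.26,0],0,0],[[-3.3,-2.26,0],0,0]]'
python3 -m inch '[[[-3.3,-2.26,0],0,0],[[-3.3,-2.26,0],0,0],[[-3.3,-2.26,0],0,0],[[-3.3,-2.26,0],0,0],[[-3.3,-2.26,0],0,0]]' 12
python3 -m inch '[[[-3.3,-2.26,0],0,0],[[-3.3,-2.26,0],0,0],[[-3.3,-2.26,0],0,0],[[-3.3,-2.26,0],0,0],[[-3.3,-2.26,0],0,0]]'
python3 -m inch '[[[-3.3,-2.26,0],0,0],[[-3.3,-2.26,0],0,0],[[-3.3,-2.26,0],0,0],[[0,0,0],0,0],[[0,0,0],0,0]]'
```

```text
t: 0.6
eef_pos: [0.3169, 0.4626, 0.2373]
eef_rot: [-0.0, 0.149, 0.989, -0.0]
contact_force: [-0.6, 0.4, -0.0]
opening: 0.613
grip_force: 0.0
t: 1.1
eef_pos: [0.4411, 0.306, 0.2375]
eef_rot: [-0.0, 0.149, 0.989, -0.0]
contact_force: [0.9, 0.8, 0.1]
opening: 0.499
grip_force: 0.0
t: 1.6
eef_pos: [0.5153, 0.2124, 0.2372]
eef_rot: [-0.001, 0.151, 0.989, -0.0]
contact_force: [-0.5, -0.2, -1.6]
opening: 0.494
grip_force: 0.0
```

```bash
python3 -m inch '[[[-2.2,-1.48,0],0,0],[[-2.2,-1.48,0],0,0],[[-2.2,-1.48,0],0,0],[[0,0,2.5],0,0],[[0,0,2.5],0,0]]'
python3 -m inch '[[[0,0,2.0],0,0],[[0,0,0],0,0],[[0,0,0],0,0],[[0,0,0],0,0],[[0,0,0],0,0]]'
python3 - <<'E'
from h import *
o=env.get_obs();p=o["eef_pos"]
print(np.round(p,4))
a=env.snapshot("scene")[:,:,::-1];b=env.snapshot("top")[:,:,::-1]
f=lambda im,x,y:cv2.resize(im[y:y+110,x:x+80],(400,550),interpolation=cv2.INTER_CUBIC)
cv2.imwrite("pics/near.png",np.hstack([f(a,255,85),f(b,170,170)]))
E
```

```text
t: 2.1
eef_pos: [0.5653, 0.1528, 0.1877]
eef_rot: [0.001, 0.149, 0.989, 0.001]
contact_force: [0.2, 0.7, -0.4]
opening: 0.499
grip_force: 0.0
t: 2.6
eef_pos: [0.5657, 0.1524, 0.1691]
eef_rot: [0.001, 0.149, 0.989, 0.001]
contact_force: [-0.3, 0.0, -0.2]
opening: 0.503
grip_force: 0.0
[0.5657 0.1524 0.1691]
```

View pics/near.png

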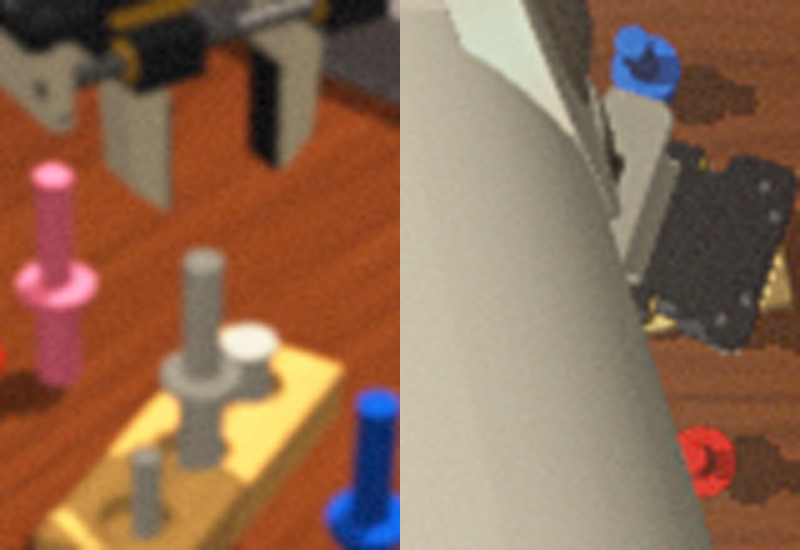

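Left: the open fingers are straddling above the post (post top at crop (203,262), fingertips on both sides). Right: the arm mostly hides the scene. It looks aligned, so I'll descend and close softly.

```bash
python3 -m inch '[[[0.05,-0.2,2.0],0,0],[[0,0,2.0],0,0],[[0,0,2.0],0,0],[[0,0,2.1],0,0],[[0,0,0],0,0]]' 10
python3 -m inch '[[[0,0,0],0,0.6],[[0,0,0],0,0.8],[[0,0,0],0,1],[[0,0,0],0,1],[[0,0,0],0,1]]' 10
python3 -m inch '[[[0,0,0],0,1],[[0,0,0],0,1],[[0,0,0],0,1],[[0,0,0],0,1],[[0,0,0],0,1]]' 10
python3 - <<'E'
from h import *
p=env.get_obs()["eef_pos"]
a=env.snapshot("scene")[:,:,::-1]
print(proj("scene",(p[0],p[1],p[2]-.011)),proj("scene",(p[0],p[1],.061)))
cv2.imwrite("pics/grip.png",cv2.resize(a[90:200,240:350],(550,550),interpolation=cv2.INTER_CUBIC))
E
```

```text
t: 3.2
eef_pos: [0.5619, 0.1493, 0.0844]
eef_rot: [-0.002, 0.149, 0.989, -0.001]
contact_force: [-0.1, -0.5, -0.5]
opening: 0.5
grip_force: 0.0
t: 3.7
eef_pos: [0.5647, 0.1503, 0.0876]
eef_rot: [0.001, 0.149, 0.989, 0.0]
contact_force: [-1.0, 0.7, 3.4]
opening: 0.172
grip_force: 10.0
t: 4.2
eef_pos: [0.5647, 0.1503, 0.0876]
eef_rot: [0.001, 0.149, 0.989, 0.0]
contact_force: [-0.3, 0.6, 6.0]
opening: 0.173
grip_force: 10.0
[294.09011553 153.6071589 ] [293.99090839 159.73262955]
```

View pics/grip.png

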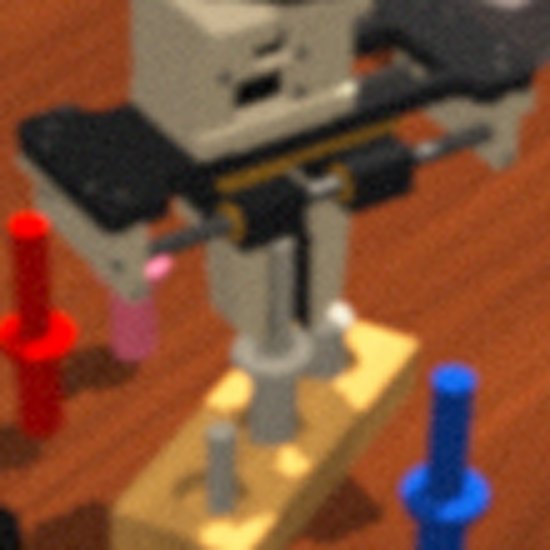

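The grip is good (15.9 mm opening). The post is upright with its collar clear below the fingers. I'll lift 2 mm and lean it against the well rim by moving along tool +x.

```bash
python3 -m inch '[[[0,0,-0.2],0,1],[[0.3,0,0],0,1],[[0.3,0,0],0,1],[[0.3,0,0],0,1],[[0,0,0],0,1]]' 10
python3 -m inch '[[[0.4,0,0],0,1],[[0.4,0,0],0,1],[[0.4,0,0],0,1],[[0,0,0],0,1],[[0,0,0],0,1]]' 10
python3 -m inch '[[[0.4,0,0.1],0,1],[[0.4,0,0.1],0,1],[[0.4,0,0.1],0,1],[[0.2,0,0.05],0,1],[[0,0,0],0,1]]' 10
```

```text
t: 4.75
eef_pos: [0.5551, 0.1524, 0.0886]
eef_rot: [0.0, 0.149, 0.989, -0.0]
contact_force: [1.2, -0.8, -2.1]
opening: 0.171
grip_force: 10.0
t: 5.25
eef_pos: [0.5433, 0.1564, 0.0886]
eef_rot: [-0.0, 0.149, 0.989, -0.0]
contact_force: [0.1, -0.9, -1.4]
opening: 0.178
grip_force: 10.0
t: 5.75
eef_pos: [0.5301, 0.1607, 0.0852]
eef_rot: [-0.0, 0.149, 0.989, 0.0]
contact_force: [2.0, 0.4, -0.6]
opening: 0.167
grip_force: 10.0
```

```bash
python3 -m inch '[[[0,0,0],0,1],[[0,0,0],0,1],[[0,0,-0.5],0,1],[[0,0,-1.0],0,1],[[0,0,-1.5],0,1]]' 40
python3 -m inch '[[[0,0,-2],0,1],[[0,0,-2],0,1],[[0,0,-3],0,1],[[0,0,-2],0,1],[[0,0,0],0,1]]' 40
python3 -m inch '[[[0,0,0],0,1],[[0,0,0],0,1],[[0,0,0],0,1],[[0,0,0],0,1],[[0,0,0],0,1]]' 40
python3 - <<'E'
from h import *
a=env.snapshot("scene")[:,:,::-1];b=env.snapshot("top")[:,:,::-1]
o=env.get_obs();print(o["eef_pos"],o["wrist_torque"])
cv2.imwrite("pics/lean_s.png",a);cv2.imwrite("pics/lean_t.png",b)
p=o["eef_pos"];print(proj("scene",p),proj("top",p))
f=lambda im,x,y:cv2.resize(im[y:y+110,x:x+80],(400,550),interpolation=cv2.INTER_CUBIC)
cv2.imwrite("pics/lean.png",np.hstack([f(a,225,60),f(b,170,150)]))
E
```

```text
t: 6.25
eef_pos: [0.5291, 0.16, 0.1151]
eef_rot: [-0.001, 0.149, 0.989, -0.001]
contact_force: [1.1, 0.7, -2.9]
opening: 0.161
grip_force: 40.0
t: 6.75
eef_pos: [0.5326, 0.1612, 0.2095]
eef_rot: [0.003, 0.149, 0.989, 0.002]
contact_force: [0.6, 0.8, -2.7]
opening: 0.163
grip_force: 40.0
t: 7.25
eef_pos: [0.5301, 0.1602, 0.2044]
eef_rot: [-0.001, 0.149, 0.989, -0.0]
contact_force: [-0.7, -0.1, -2.6]
opening: 0.164
grip_force: 40.0
[0.53031593 0.16027998 0.20480587] [0.00682066 0.07417718 0.01104991]
[284.49134593  89.73526471] [196.91352985 228.72305392]
```

View pics/lean.png

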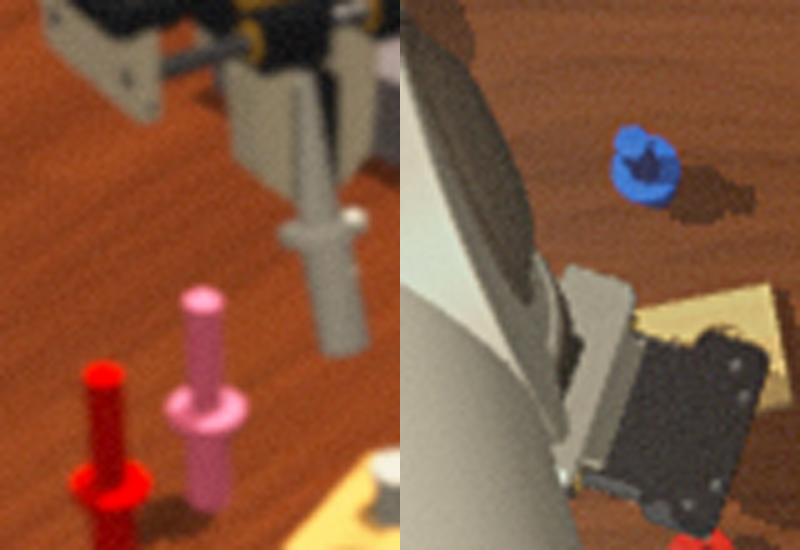

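The post hangs leaned in the grip: collar at crop (322,235), foot centre about (343,347), stud entering the pads at (310,110). I'll get the tilt by intersecting those rays with the lean plane.

```bash
cat >> h.py <<'E'
from scipy.spatial.transform import Rotation as Ro
def tool():
    o=env.get_obs();q=o["eef_rot"];return o["eef_pos"],Ro.from_quat([q[1],q[2],q[3],q[0]]).as_matrix()
def onplane(n,px):   # tool-frame coords of a pixel on the tool's x-z plane
    p,R=tool();c,d=ray(n,px);s=R[:,1]@(p-c)/(R[:,1]@d);return R.T@(c+s*d-p)
E
python3 - <<'E'
from h import *
f=onplane("scene",(225+343/5,60+347/5));c=onplane("scene",(225+322/5,60+233/5));g=onplane("scene",(225+310/5,60+110/5))
for v in(f,c,g):print(np.round(v*1e3,1))
for a,b in((c,f),(g,f)):print(np.degrees(np.arctan2((a-b)[0],-(a-b)[2])))
E
```

```text
[-33.7  -0.   70.6]
[-17.8   0.   27.7]
[ -8.9  -0.  -20.3]
20.332188129609214
15.295000005768937
```

```bash
python3 -m inch '[[[-0.1,-1,0],0,1],[[-0.2,-2,0],0,1],[[-0.3,-3,0],0,1],[[-0.3,-3,0],0,1],[[-0.4,-3.5,0],0,1]]' 45
python3 -m inch '[[[-0.4,-3.5,0],0,1],[[-0.4,-3.5,0],0,1],[[-0.3,-3,0],0,1],[[-0.3,-3,0],0,1],[[-0.2,-2.5,0],0,1]]'
python3 -m inch '[[[-0.2,-2,0],0,1],[[-0.1,-1.4,0],0,1],[[0,0,1],0,1],[[0,0,1],0,1],[[0,0,1],0,1]]'
python3 -m inch '[[[0,0,0],0,1],[[0,0,0],0,1],[[0,0,0],0,1],[[0,0,0],0,1],[[0,0,0],0,1]]'
python3 - <<'E'
from h import *
a=env.snapshot("scene")[:,:,::-1];b=env.snapshot("top")[:,:,::-1]
cv2.imwrite("pics/h_s.png",a);cv2.imwrite("pics/h_t.png",b)
f=lambda im,x,y:cv2.resize(im[y:y+110,x:x+80],(400,550),interpolation=cv2.INTER_CUBIC)
cv2.imwrite("pics/hover.png",np.hstack([f(a,115,150),f(b,300,200)]))
E
```

```text
t: 7.85
eef_pos: [0.5055, 0.0359, 0.2053]
eef_rot: [0.0, 0.149, 0.989, 0.0]
contact_force: [1.0, -0.4, -2.3]
opening: 0.168
grip_force: 45.0
t: 8.35
eef_pos: [0.4745, -0.1184, 0.2054]
eef_rot: [0.0, 0.15, 0.989, -0.0]
contact_force: [-0.3, 0.2, -2.6]
opening: 0.164
grip_force: 45.0
t: 8.85
eef_pos: [0.4681, -0.148, 0.174]
eef_rot: [-0.0, 0.149, 0.989, 0.0]
contact_force: [-0.1, -0.3, -3.0]
opening: 0.168
grip_force: 45.0
t: 9.35
eef_pos: [0.4686, -0.1491, 0.1755]
eef_rot: [0.0, 0.149, 0.989, -0.0]
contact_force: [0.5, 0.4, -2.2]
opening: 0.169
grip_force: 45.0
```

View pics/hover.png

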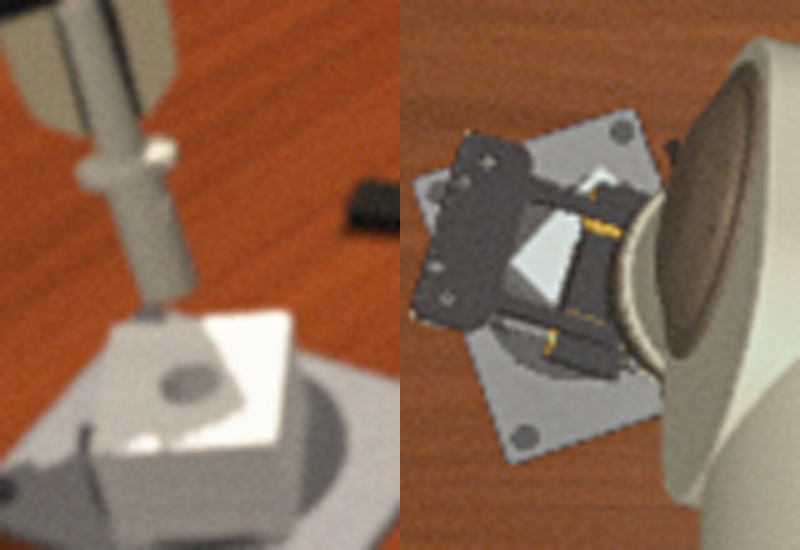

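The leaned foot is at crop (163,292), above the bore at (190,383). I'll get the foot position relative to the bore using the same camera.

```bash
python3 - <<'E'
from h import *
p,R=tool()
for px in((163,292),(160,294)):
    f=onplane("scene",(115+px[0]/5,150+px[1]/5));print("foot",np.round(f*1e3,1))
c=onplane("scene",(115+127/5,150+172/5));print("collar",np.round(c*1e3,1))
for b in (onz("scene",(152.85,226.05),.06),np.array([.497,-.159,.06])):print("bore tool",np.round(R.T@(b-p)*1e3,1))
# predicted foot px for nominal tilt
for th in(22,25):
    s,cc=np.sin(np.radians(th)),np.cos(np.radians(th))
    F=p+R@np.array([-.083*s,0,-.008+.083*cc]);print(th,(proj("scene",F)-[115,150])*5)
E
```

```text
foot [-23.1  -0.   79.9]
foot [-16.5  -0.   86.2]
collar [-15.5   0.   30.7]
bore tool [-32.1  -0.7 115.5]
bore tool [-30.1  -1.  115.5]
22 [164.70612123 282.18346034]
25 [167.71439055 285.25219754]
```

```bash
python3 -m inch '[[[-0.15,-0.05,1],0,1],[[0,0,1],0,1],[[0,0,1],0,1],[[0,0,0.4],0,1],[[0,0,0.2],0,1]]' 45
python3 -m inch '[[[0,0,0.1],0,1],[[0,0,0.1],0,1],[[0,0,0],0,1],[[0,0,0],0,1],[[0,0,0],0,1]]'
python3 -m inch '[[[0,0,0.1],0,1],[[0,0,0],0,1],[[0,0,0.1],0,1],[[0,0,0],0,1],[[0,0,0],0,1]]'
```

```text
t: 9.95
eef_pos: [0.4689, -0.1499, 0.1381]
eef_rot: [-0.001, 0.149, 0.989, 0.0]
contact_force: [-0.4, -0.9, -1.4]
opening: 0.168
grip_force: 45.0
t: 10.45
eef_pos: [0.4698, -0.1501, 0.1375]
eef_rot: [0.0, 0.149, 0.989, -0.0]
contact_force: [0.2, -0.4, -2.4]
opening: 0.167
grip_force: 45.0
t: 10.95
eef_pos: [0.4696, -0.15, 0.1351]
eef_rot: [-0.0, 0.149, 0.989, 0.0]
contact_force: [-0.3, 0.7, -2.2]
opening: 0.167
grip_force: 45.0
```

```bash
python3 -m inch '[[[0,0,0.1],0,1],[[0,0,0],0,1],[[0,0,0.1],0,1],[[0,0,0],0,1],[[0,0,0],0,1]]'
python3 -m inch '[[[0,0,0.1],0,1],[[0,0,0],0,1],[[0,0,0.1],0,1],[[0,0,0],0,1],[[0,0,0],0,1]]'
```

```text
t: 11.45
eef_pos: [0.4696, -0.1501, 0.1332]
eef_rot: [-0.0, 0.149, 0.989, 0.0]
contact_force: [0.1, 0.5, -3.5]
opening: 0.164
grip_force: 45.0
t: 11.95
eef_pos: [0.4696, -0.1501, 0.1312]
eef_rot: [-0.0, 0.149, 0.989, 0.0]
contact_force: [0.4, -0.3, -2.5]
opening: 0.167
grip_force: 45.0
```

```bash
python3 -m inch '[[[0,0,0.1],0,1],[[0,0,0],0,1],[[0,0,0],0,1],[[0,0,0],0,1],[[0,0,0],0,1]]'
python3 - <<'E'
from h import *
a=env.snapshot("scene")[:,:,::-1]
cv2.imwrite("pics/ent.png",cv2.resize(a[175:250,110:200],(720,600),interpolation=cv2.INTER_CUBIC))
E
```

```text
t: 12.45
eef_pos: [0.4696, -0.1501, 0.1302]
eef_rot: [0.0, 0.149, 0.989, 0.0]
contact_force: [0.9, 0.3, -2.1]
opening: 0.167
grip_force: 45.0
```

View pics/ent.png

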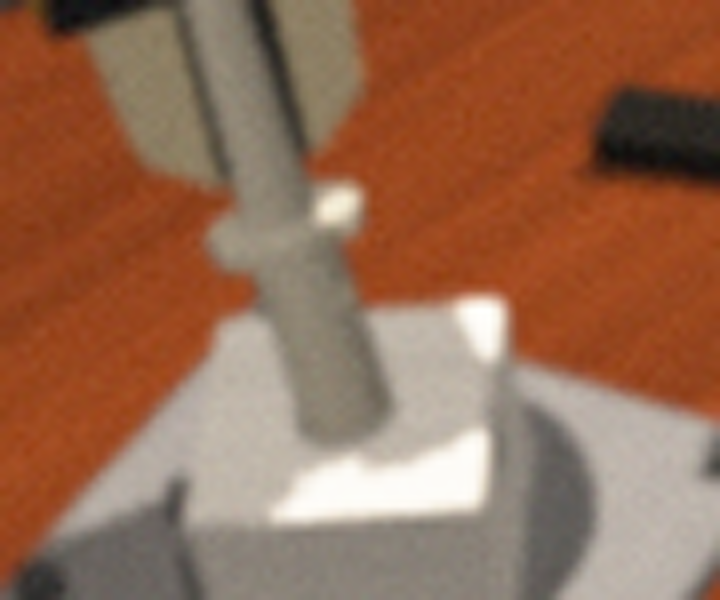

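The foot covers the bore. Its near edge is at (345,435), still raised, and there is no contact force, so the low edge is inside the rim. Now I'll feel along +u.

```bash
for i in 1; do python3 -m inch '[[[0.1,0,0],0,1],[[0,0,0],0,1],[[0.1,0,0],0,1],[[0,0,0],0,1],[[0,0,0],0,1]]'; done
python3 -m inch '[[[0.1,0,0],0,1],[[0,0,0],0,1],[[0,0,0],0,1],[[0,0,0],0,1],[[0,0,0],0,1]]'
python3 -m inch '[[[0.1,0,0],0,1],[[0,0,0],0,1],[[0,0,0],0,1],[[0,0,0],0,1],[[0,0,0],0,1]]'
```

```text
t: 13.0
eef_pos: [0.4677, -0.1495, 0.1302]
eef_rot: [-0.0, 0.149, 0.989, 0.0]
contact_force: [1.6, -0.1, -2.2]
opening: 0.164
grip_force: 45.0
t: 13.5
eef_pos: [0.4668, -0.1492, 0.1302]
eef_rot: [-0.0, 0.149, 0.989, 0.0]
contact_force: [-0.3, 0.8, -2.6]
opening: 0.165
grip_force: 45.0
t: 14.0
eef_pos: [0.4658, -0.1489, 0.1302]
eef_rot: [0.0, 0.149, 0.989, 0.0]
contact_force: [-0.2, -0.2, -2.5]
opening: 0.169
grip_force: 45.0
```

```bash
python3 -m inch '[[[0.1,0,0],0,1],[[0,0,0],0,1],[[0,0,0],0,1],[[0,0,0],0,1],[[0,0,0],0,1]]'
python3 -m inch '[[[0.1,0,0],0,1],[[0,0,0],0,1],[[0,0,0],0,1],[[0,0,0],0,1],[[0,0,0],0,1]]'
python3 - <<'E'
from h import *
print(env.get_obs()["wrist_torque"])
E
```

```text
t: 14.5
eef_pos: [0.4649, -0.1486, 0.1302]
eef_rot: [0.0, 0.149, 0.989, 0.0]
contact_force: [-0.5, -0.1, -2.5]
opening: 0.165
grip_force: 45.0
t: 15.0
eef_pos: [0.4639, -0.1483, 0.1302]
eef_rot: [-0.0, 0.149, 0.989, 0.0]
contact_force: [-0.4, 0.2, -2.2]
opening: 0.165
grip_force: 45.0
[0.07491645 0.04566464 0.02504574]
```

```bash
python3 -m inch '[[[0,0,0.1],0,1],[[0,0,0],0,1],[[0,0,0],0,1],[[0,0,0],0,1],[[0,0,0],0,1]]'
python3 -m inch '[[[0,0,0.1],0,1],[[0,0,0],0,1],[[0,0,0],0,1],[[0,0,0],0,1],[[0,0,0],0,1]]'
python3 - <<'E'
from h import *
a=env.snapshot("scene")[:,:,::-1]
cv2.imwrite("pics/ent2.png",cv2.resize(a[175:250,110:200],(720,600),interpolation=cv2.INTER_CUBIC))
E
```

```text
t: 15.5
eef_pos: [0.4639, -0.1483, 0.1292]
eef_rot: [0.0, 0.149, 0.989, 0.0]
contact_force: [0.3, -0.5, -2.0]
opening: 0.166
grip_force: 45.0
t: 16.0
eef_pos: [0.464, -0.1483, 0.1283]
eef_rot: [0.0, 0.149, 0.989, 0.0]
contact_force: [1.4, 0.5, -2.3]
opening: 0.165
grip_force: 45.0
```

View pics/ent2.png

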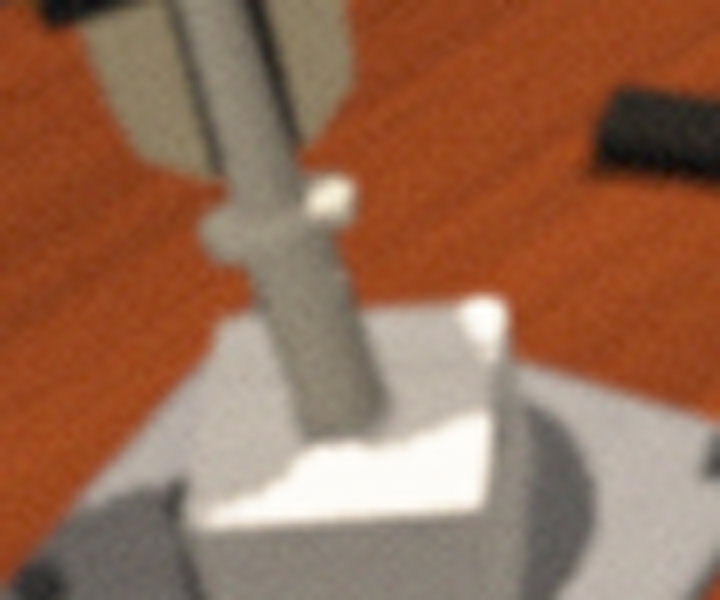

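The near foot edge is now at about (345,428), just inside the near rim (~436). Contact may be starting, so I'll continue in small steps.

```bash
python3 -m inch '[[[0.1,0,0],0,1],[[0,0,0],0,1],[[0,0,0],0,1],[[0,0,0],0,1],[[0,0,0],0,1]]'
python3 -m inch '[[[0.1,0,0],0,1],[[0,0,0],0,1],[[0,0,0],0,1],[[0,0,0],0,1],[[0,0,0],0,1]]'
```

```text
t: 16.55
eef_pos: [0.4634, -0.1481, 0.1284]
eef_rot: [0.0, 0.149, 0.989, -0.0]
contact_force: [3.3, -0.3, -3.1]
opening: 0.167
grip_force: 45.0
t: 17.05
eef_pos: [0.4629, -0.1479, 0.1286]
eef_rot: [0.001, 0.149, 0.989, -0.0]
contact_force: [5.1, -1.3, -3.8]
opening: 0.163
grip_force: 45.0
```

Contact on the +u wall, with no sideways component. I'll ease off and go deeper along the lean until the chamfer is about at the −u rim, watching the vertical force.

```bash
python3 -m inch '[[[-0.15,0,0],0,1],[[-0.03,0,0.07],0,1],[[0,0,0],0,1],[[0,0,0],0,1],[[0,0,0],0,1]]' 45
python3 -m inch '[[[-0.04,0,0.08],0,1],[[0,0,0],0,1],[[0,0,0],0,1],[[0,0,0],0,1],[[0,0,0],0,1]]'
python3 -m inch '[[[-0.04,0,0.08],0,1],[[0,0,0],0,1],[[0,0,0],0,1],[[0,0,0],0,1],[[0,0,0],0,1]]'
```

```text
t: 17.55
eef_pos: [0.4637, -0.1482, 0.1276]
eef_rot: [0.0, 0.149, 0.989, 0.0]
contact_force: [2.0, 0.1, 1.2]
opening: 0.166
grip_force: 45.0
t: 18.05
eef_pos: [0.464, -0.1483, 0.1266]
eef_rot: [-0.0, 0.149, 0.989, 0.0]
contact_force: [3.7, -0.1, -1.0]
opening: 0.167
grip_force: 45.0
t: 18.55
eef_pos: [0.4644, -0.1485, 0.1258]
eef_rot: [-0.0, 0.149, 0.989, 0.0]
contact_force: [3.1, 0.3, -1.7]
opening: 0.164
grip_force: 45.0
```

```bash
python3 -m inch '[[[-0.08,0,0.08],0,1],[[0,0,0],0,1],[[0,0,0],0,1],[[0,0,0],0,1],[[0,0,0],0,1]]'
python3 -m inch '[[[-0.06,0,0.08],0,1],[[0,0,0],0,1],[[0,0,0],0,1],[[0,0,0],0,1],[[0,0,0],0,1]]'
```

```text
t: 19.05
eef_pos: [0.465, -0.1486, 0.1249]
eef_rot: [-0.0, 0.149, 0.989, 0.0]
contact_force: [2.1, 0.2, -2.0]
opening: 0.164
grip_force: 45.0
t: 19.55
eef_pos: [0.4655, -0.1488, 0.1241]
eef_rot: [-0.0, 0.149, 0.989, 0.0]
contact_force: [1.6, -0.9, -2.0]
opening: 0.164
grip_force: 45.0
```

```bash
python3 -m inch '[[[-0.06,0,0.08],0,1],[[0,0,0],0,1],[[0,0,0],0,1],[[0,0,0],0,1],[[0,0,0],0,1]]'
python3 -m inch '[[[-0.05,0,0.08],0,1],[[0,0,0],0,1],[[0,0,0],0,1],[[0,0,0],0,1],[[0,0,0],0,1]]'
```

```text
t: 20.05
eef_pos: [0.4661, -0.149, 0.1234]
eef_rot: [-0.0, 0.149, 0.989, 0.0]
contact_force: [0.6, -0.1, -2.2]
opening: 0.169
grip_force: 45.0
t: 20.55
eef_pos: [0.4666, -0.1491, 0.1226]
eef_rot: [-0.0, 0.149, 0.989, 0.0]
contact_force: [-0.0, -0.2, -2.5]
opening: 0.17
grip_force: 45.0
```

```bash
python3 -m inch '[[[0,0,0.08],0,1],[[0,0,0],0,1],[[0,0,0],0,1],[[0,0,0],0,1],[[0,0,0],0,1]]'
python3 -m inch '[[[-0.05,0,0.08],0,1],[[0,0,0],0,1],[[0,0,0],0,1],[[0,0,0],0,1],[[0,0,0],0,1]]'
```

```text
t: 21.05
eef_pos: [0.4667, -0.1491, 0.1219]
eef_rot: [-0.0, 0.149, 0.989, 0.0]
contact_force: [-2.2, 1.2, -1.0]
opening: 0.17
grip_force: 45.0
t: 21.55
eef_pos: [0.467, -0.1492, 0.1211]
eef_rot: [-0.0, 0.149, 0.989, 0.0]
contact_force: [-4.4, 2.0, 4.5]
opening: 0.164
grip_force: 45.0
```

Contact on the −u rim now, so the foot's high edge sits at the chamfer. I'll lighten the grip so the post can pivot, and start straightening with −u moves.

```bash
python3 -m inch '[[[0,0,0],0,1],[[0,0,0],0,1],[[-0.1,0,0],0,1],[[-0.1,0,0],0,1],[[0,0,0],0,1]]' 12
python3 -m inch '[[[-0.1,0,-0.02],0,1],[[-0.1,0,-0.02],0,1],[[0,0,0],0,1],[[0,0,0],0,1],[[0,0,0],0,1]]'
```

```text
t: 22.05
eef_pos: [0.4692, -0.1499, 0.1211]
eef_rot: [-0.0, 0.149, 0.989, 0.0]
contact_force: [-4.3, 2.9, 4.3]
opening: 0.17
grip_force: 12.0
t: 22.55
eef_pos: [0.4712, -0.1506, 0.1215]
eef_rot: [0.0, 0.149, 0.989, -0.0]
contact_force: [-3.0, 1.7, 2.7]
opening: 0.168
grip_force: 12.0
```

```bash
python3 -m inch '[[[-0.1,0,-0.02],0,1],[[-0.1,0,-0.02],0,1],[[-0.1,0,-0.02],0,1],[[0,0,0],0,1],[[0,0,0],0,1]]'
python3 -m inch '[[[-0.1,0,-0.02],0,1],[[-0.1,0,-0.02],0,1],[[-0.1,0,-0.01],0,1],[[0,0,0],0,1],[[0,0,0],0,1]]'
python3 - <<'E'
from h import *
a=env.snapshot("scene")[:,:,::-1];cv2.imwrite("pics/str1.png",a)
E
```

```text
t: 23.05
eef_pos: [0.4741, -0.1515, 0.122]
eef_rot: [0.0, 0.149, 0.989, -0.0]
contact_force: [-2.6, 1.6, -1.3]
opening: 0.173
grip_force: 12.0
t: 23.55
eef_pos: [0.477, -0.1524, 0.1226]
eef_rot: [0.0, 0.149, 0.989, -0.0]
contact_force: [-1.6, 1.4, -1.4]
opening: 0.171
grip_force: 12.0
```

```bash
python3 -m inch '[[[-0.15,0,-0.02],0,1],[[-0.15,0,-0.02],0,1],[[-0.15,0,-0.01],0,1],[[0,0,0],0,1],[[0,0,0],0,1]]'
python3 -m inch '[[[-0.15,0,-0.01],0,1],[[-0.15,0,-0.01],0,1],[[-0.15,0,0],0,1],[[0,0,0],0,1],[[0,0,0],0,1]]'
```

```text
t: 24.1
eef_pos: [0.4815, -0.1537, 0.1231]
eef_rot: [0.0, 0.149, 0.989, -0.0]
contact_force: [-2.6, 1.0, -1.2]
opening: 0.172
grip_force: 12.0
t: 24.6
eef_pos: [0.4857, -0.155, 0.1233]
eef_rot: [0.0, 0.149, 0.989, -0.0]
contact_force: [-1.4, 1.0, -0.7]
opening: 0.172
grip_force: 12.0
```

```bash
python3 -m inch '[[[-0.15,0,0],0,1],[[-0.15,0,0],0,1],[[-0.15,0,0],0,1],[[0,0,0],0,1],[[0,0,0],0,1]]'
python3 -m inch '[[[-0.15,0,0.02],0,1],[[-0.15,0,0.02],0,1],[[-0.15,0,0.02],0,1],[[0,0,0],0,1],[[0,0,0],0,1]]'
python3 - <<'E'
from h import *
a=env.snapshot("scene")[:,:,::-1];cv2.imwrite("pics/str2.png",a)
p,R=tool();g=cv2.cvtColor(a,cv2.COLOR_BGR2GRAY)
print(proj("scene",p+[0,0,-.011]),proj("scene",p+[0,0,-.06]))
hsv=cv2.cvtColor(a,cv2.COLOR_BGR2HSV)
m=(hsv[...,1]<90)&(hsv[...,2]>60)
for y in range(178,226,4): print(y,''.join('#' if v else '.' for v in m[y,120:185]),list(g[y,140:166:2]))
E
```

```text
t: 25.1
eef_pos: [0.49, -0.1564, 0.1233]
eef_rot: [0.0, 0.149, 0.989, -0.0]
contact_force: [-1.0, 0.9, -1.3]
opening: 0.17
grip_force: 12.0
t: 25.6
eef_pos: [0.4943, -0.1576, 0.1227]
eef_rot: [0.0, 0.149, 0.989, -0.0]
contact_force: [-2.6, 1.6, -2.1]
opening: 0.172
grip_force: 12.0
[146.28217888 202.97773874] [151.66558021 223.24538932]
178 .................#######..##..................................... [np.uint8(84), np.uint8(74), np.uint8(56), np.uint8(70), np.uint8(102), np.uint8(91), np.uint8(28), np.uint8(21), np.uint8(21), np.uint8(24), np.uint8(28), np.uint8(40), np.uint8(64)]
182 ........................##############........................... [np.uint8(122), np.uint8(144), np.uint8(126), np.uint8(64), np.uint8(106), np.uint8(122), np.uint8(95), np.uint8(107), np.uint8(119), np.uint8(122), np.uint8(92), np.uint8(85), np.uint8(85)]
186 ...................########..##########.......................... [np.uint8(145), np.uint8(153), np.uint8(141), np.uint8(88), np.uint8(32), np.uint8(105), np.uint8(126), np.uint8(126), np.uint8(125), np.uint8(127), np.uint8(101), np.uint8(91)
[... 1681 characters left out ...]
4), np.uint8(164), np.uint8(162), np.uint8(163), np.uint8(160), np.uint8(152), np.uint8(132), np.uint8(130), np.uint8(169), np.uint8(175), np.uint8(176), np.uint8(181)]
218 ................######################################........... [np.uint8(252), np.uint8(244), np.uint8(211), np.uint8(124), np.uint8(118), np.uint8(110), np.uint8(111), np.uint8(104), np.uint8(123), np.uint8(177), np.uint8(182), np.uint8(181), np.uint8(180)]
222 .............##################################################.. [np.uint8(181), np.uint8(202), np.uint8(188), np.uint8(138), np.uint8(115), np.uint8(115), np.uint8(112), np.uint8(110), np.uint8(100), np.uint8(156), np.uint8(181), np.uint8(183), np.uint8(186)]
```

```bash
python3 -m inch '[[[-0.1,0,0],0,1],[[-0.1,0,0],0,1],[[0,0,0.1],0,1],[[0,0,0.1],0,1],[[0,0,0],0,1]]' 20
python3 -m inch '[[[0,0,0.1],0,1],[[0,0,0.1],0,1],[[0,0,0.1],0,1],[[0,0,0],0,1],[[0,0,0],0,1]]'
```

```text
t: 26.15
eef_pos: [0.4955, -0.158, 0.1204]
eef_rot: [-0.0, 0.149, 0.989, 0.0]
contact_force: [-3.7, 2.9, -1.2]
opening: 0.168
grip_force: 20.0
t: 26.65
eef_pos: [0.4957, -0.1581, 0.1175]
eef_rot: [-0.0, 0.149, 0.989, 0.0]
contact_force: [-4.0, 1.2, -1.1]
opening: 0.17
grip_force: 20.0
```

```bash
python3 -m inch '[[[0,0,0.15],0,1],[[0,0,0.15],0,1],[[0,0,0.15],0,1],[[0,0,0],0,1],[[0,0,0],0,1]]' 15
python3 -m inch '[[[0,0,0.15],0,1],[[0,0,0.15],0,1],[[0,0,0.15],0,1],[[0,0,0],0,1],[[0,0,0],0,1]]'
```

```text
t: 27.15
eef_pos: [0.4964, -0.1583, 0.1131]
eef_rot: [0.0, 0.149, 0.989, -0.0]
contact_force: [-1.3, 1.1, -3.9]
opening: 0.172
grip_force: 15.0
t: 27.65
eef_pos: [0.4962, -0.1583, 0.1086]
eef_rot: [0.0, 0.149, 0.989, -0.0]
contact_force: [-0.8, 0.3, -2.5]
opening: 0.17
grip_force: 15.0
```

```bash
python3 -m inch '[[[0,0,0.2],0,1],[[0,0,0.2],0,1],[[0,0,0.2],0,1],[[0,0,0],0,1],[[0,0,0],0,1]]'
python3 -m inch '[[[0,0,0.2],0,1],[[0,0,0.15],0,1],[[0,0,0.15],0,1],[[0,0,0],0,1],[[0,0,0],0,1]]'
```

```text
t: 28.15
eef_pos: [0.4961, -0.1583, 0.1026]
eef_rot: [0.0, 0.149, 0.989, -0.0]
contact_force: [-0.7, -0.4, -3.5]
opening: 0.171
grip_force: 15.0
t: 28.65
eef_pos: [0.4961, -0.1583, 0.0977]
eef_rot: [0.0, 0.149, 0.989, -0.0]
contact_force: [0.4, -1.3, -3.0]
opening: 0.168
grip_force: 15.0
```

```bash
python3 -m inch '[[[0,0,0.1],0,1],[[0,0,0.1],0,1],[[0,0,0.1],0,1],[[0,0,0],0,1],[[0,0,0],0,1]]'
python3 -m inch '[[[0,0,0.1],0,1],[[0,0,0],0,1],[[0,0,0.1],0,1],[[0,0,0],0,1],[[0,0,0],0,1]]'
```

```text
t: 29.15
eef_pos: [0.496, -0.1583, 0.0947]
eef_rot: [-0.0, 0.149, 0.989, 0.0]
contact_force: [0.8, -0.2, -3.1]
opening: 0.168
grip_force: 15.0
t: 29.65
eef_pos: [0.496, -0.1582, 0.0927]
eef_rot: [-0.0, 0.149, 0.989, 0.0]
contact_force: [-0.3, -0.3, -2.9]
opening: 0.172
grip_force: 15.0
```

```bash
python3 -m inch '[[[0,0,0.1],0,1],[[0,0,0],0,1],[[0,0,0.1],0,1],[[0,0,0],0,1],[[0,0,0],0,1]]'
python3 -m inch '[[[0,0,0.1],0,1],[[0,0,0],0,1],[[0,0,0],0,1],[[0,0,0],0,1],[[0,0,0],0,1]]'
```

```text
t: 30.15
eef_pos: [0.496, -0.1582, 0.0907]
eef_rot: [-0.0, 0.149, 0.989, 0.0]
contact_force: [-0.0, -0.0, -3.2]
opening: 0.17
grip_force: 15.0
t: 30.65
eef_pos: [0.4962, -0.1582, 0.09]
eef_rot: [0.0, 0.149, 0.989, -0.0]
contact_force: [-0.8, -0.3, 2.9]
opening: 0.168
grip_force: 15.0
```

Contact is at exactly the expected home height. I'll seat it lightly, release, and raise clear.

```bash
python3 -m inch '[[[0,0,0.05],0,1],[[0,0,0],0,1],[[0,0,0],0,1],[[0,0,0],0,1],[[0,0,0],0,1]]'
python3 -m inch '[[[0,0,0],0,0.5],[[0,0,0],0,0.3],[[0,0,0],0,0],[[0,0,0],0,0],[[0,0,0],0,0]]'
python3 -m inch '[[[0,0,-0.5],0,0],[[0,0,-1],0,0],[[0,0,-2],0,0],[[0,0,-3],0,0],[[0,0,-3],0,0]]'
python3 -m inch '[[[0,0,-2],0,0],[[0,0,-2],0,0],[[0,0,0],0,0],[[0,0,0],0,0],[[0,0,0],0,0]]'
python3 - <<'E'
from h import *
a=env.snapshot("scene")[:,:,::-1]
c=lambda x,y:cv2.resize(a[y:y+100,x:x+80],(400,500),interpolation=cv2.INTER_CUBIC)
cv2.imwrite("pics/end.png",np.hstack([c(110,160),c(240,100)]))
E
```

```text
t: 31.15
eef_pos: [0.4963, -0.1583, 0.0898]
eef_rot: [0.0, 0.149, 0.989, -0.0]
contact_force: [-1.9, 0.3, 6.4]
opening: 0.169
grip_force: 15.0
t: 31.65
eef_pos: [0.4959, -0.1582, 0.089]
eef_rot: [-0.0, 0.149, 0.989, 0.0]
contact_force: [-0.5, 0.2, 0.0]
opening: 0.494
grip_force: 0.0
t: 32.15
eef_pos: [0.4958, -0.1581, 0.1858]
eef_rot: [-0.0, 0.149, 0.989, 0.0]
contact_force: [0.2, 0.4, 0.6]
opening: 0.498
grip_force: 0.0
t: 32.65
eef_pos: [0.4953, -0.158, 0.2235]
eef_rot: [-0.001, 0.149, 0.989, 0.0]
contact_force: [-0.9, 0.0, -0.0]
opening: 0.496
grip_force: 0.0
```

View pics/end.png

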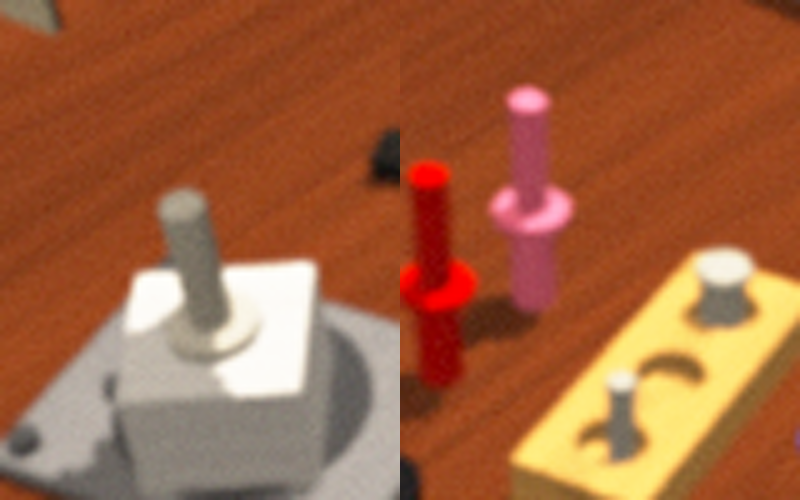

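The post stands in the block with its collar flat on the top at (212,325). The rest's middle well is empty and the other pieces are undisturbed.

```bash
python3 -c "
from station import env
print(env.close_job())"
```

```text
the job is handed in; nothing more can be done
None
```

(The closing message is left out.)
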